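# Shift the tiller gearbox from second to third

## Robot

A 7-joint arm with a two-finger parallel gripper is mounted at the origin on the work surface. World frame = base frame: x ahead of the robot, y to its left, z up, the work surface at z = 0. Lengths are in m, angles in rad, forces in N, time in s.
With the tool pointing down it reaches from about 0.425 to 0.95 m from the base axis. Payload 4.7 kg.
Tool frame: the origin (TCP) lies on the centre line of the jaws, within the pads' length; the fingertips stand 17 mm ahead of it and the grasp point (between the pads) lies 2 mm behind it; z points along the fingers, y is the line along which they close (so a half turn about z gives the same grasp; the last joint's range is limited). The gripper opens to 87 mm and grips with 3 to 60 N. Pads are 19 mm wide; open, the fingers measure 117 mm over their backs; the gripper's body (75 mm by 190 mm) begins 51 mm behind the grasp point.
Start: joints at [1.087, 0.469, -0.049, 1.532, 0.024, 1.141, -0.082], TCP at [0.297, -0.606, 0.24] pointing down, gripper open.
Joint ranges: [-2.59, 2.59], [-0.33, 1.99], [-1.39, 1.29], [0.1, 2.45], [-1.04, 4.18], [0.21, 1.99], [-2.66, 2.66]. Speed limits (rad/s): [2.57, 2.57, 3.14, 3.14, 3.14, 3.14, 3.14].

## Interface

Orientations are given as a unit quaternion [w, x, y, z].
In Python, from workcell import monitor, viewer, job gives the robot as it stands.
- The arm moves only by the shell command python3 -m creep 'ROWS' [FORCE]. ROWS is a JSON object of lists of equal length, an entry for each row: "twist": the turn, a rotation vector about the tool's x, y, z in rad, a list of three; "xyz": the shift along the tool's x, y, z in mm, a list of three; "jaw": the finger opening in mm, from 0 to 87. In form: {"twist": [[ax, ay, az], ...], "xyz": [[dx, dy, dz], ...], "jaw": [jaw, ...]}. A call has 1 to 10 rows; each row shifts and turns the commanded pose from where the row before left it, along the tool's axes as they then stand; what a row does not reach is not made up. A row lasts 1/12 s, in which the tool goes at most 41.7 mm and 7.16 degrees, less where a joint would pass 70% of its speed; a pose out of reach is approached as far as the arm can. A call with a gripper value outside its range is refused whole. The fingers move at their own pace and stop on an object; FORCE is the grip in N (left out, the last holds). Time passes only in rows, so rows that do not move let the fingers close. It gives the time, the measured TCP pose, the force, the opening and the grip force at its end, in the units of the state.
- monitor.observe(): the state, without advancing time (a new reading comes with each control period).
- viewer.camera(name): name is "scene" or "top" or "wrist"; returns the picture (480x640x3 uint8, red, green, blue); there is no depth.
- viewer.calibration(name): a dict with "vfov" (degrees; the focal length in pixels is half the picture's height over the tangent of half this angle, whatever the lens; pixels are square), "cx", "cy" (the principal point, pixels), "R" (3x3) and "t" (3): a world point X has camera coordinates R X + t. Camera axes: x right, y down, z forward; pixel columns grow to the right and rows downward; lengths in m; the calibration is good to about 2 mm. A picture is of the moment at which its call begins: read the wrist's pose just before it. calibration takes no time and is no camera call; for the wrist camera it gives the pose at the moment of the call.
- job.hand_in(): hands the job in; it is judged then, once.
Trained networks look in the newest picture that a camera, given by its name, has taken for a name from the list of things; names that differ only in an ending like _2 or _b are one class to them, and where a whole thing is asked for, a point or a joint stands for the part that bears it (a point fixed in the world has none). Each returns a list of dicts, best first, with "conf" (0 to 1); they miss things now and then, are a little off and sometimes report something else, mostly with a low value. They report only what shows in the picture. A call takes as long as a camera call.
- viewer.search_frame(camera, query): "point" ([x, y, z] in m, in world coordinates, good to about 4 mm: the middle of the surface that is visible of it).
- viewer.outline_of(camera, query): "pixels" (480x640 bool, what is visible of it).
- viewer.tip_of(camera, query): "point" ([x, y, z] in m, in world coordinates, good to about 4 mm: a listed point, or the origin of a listed thing).
The state is a dict: "time_s": time; "joint_positions": joint angles; "dq": joint speeds; "effort": joint torques, N m; "eef_pos": TCP position; "eef_rot": TCP orientation; "wrist_force": force on the tool from outside, world axes, zero at the start; "torque": the same for the moment, N m; "opening": finger opening in m; "gripper_force": force on a finger pad.
Only numpy, scipy, OpenCV 4.12 (cv2) and the standard library are available. Lean on these libraries where they do the work, as an engineer would, in place of code of your own. Each camera call takes 0.05 s, during which the arm holds its last target. There are 200 camera calls.

## Task

Shift the tiller gearbox standing on the shelf from second gear into third by pushing its gear lever with the fingertips: forward out of the left rear slot of the H-shaped gate into neutral, across to the right, then forward until it is fully home in the right-hand front slot. Only push the lever and never pinch it, do not run it into first (left front) or fourth (right rear) on the way, and leave the other things on the shelf where they stand.

Things in the scene. Friction and masses are not known exactly. Their poses are not given: they have to be found in the camera images.
- gearbox: Aluminium gearbox of a two-wheel tiller, heavy, never moves: case 210 mm long (x), 124 wide (y), 250 mm wheel axle across it, on 22 mm wooden bearers. Origin on the shelf, straight below the lever's pivot, which is 85 mm up. +x is forward (away from the robot, turned up to 20 degrees), +y left. Nothing of it is higher than the gate plate (167.5 mm) except the lever.
- gate (a point): Centre of the top face of the level steel gate plate, 80 x 73 x 5 mm, that the lever passes through. Its H: two slots along the gearbox's x, 14 mm wide, centred 14.5 mm left and right of this point (first left front, second left rear, third right front, fourth right rear), joined in the middle by the 16 mm wide neutral channel along y. The two tongues between the slots have rounded corners.
- knob (a point): Centre of the black ball knob, 40 mm diameter, on the gear lever, 175 mm from the pivot (about 260 mm above the shelf when upright). The lever is a 10 mm steel rod. The ball's neck and lock nut reach 31 mm below this point; below that the bare rod, down to the gate plate.
- select (a joint): Sideways lean of the lever about its pivot, rad: -0.18 left (first and second), 0 middle, +0.18 right (third and fourth). From left to right the knob moves about 63 mm along the gearbox's -y. No spring: it stays where it is left. About 3 N at the knob moves it. Starts near -0.17.
- shift (a joint): Fore-and-aft lean of the lever, rad: -0.26 fully rear, 0 neutral, +0.26 fully forward at the stop (knob 45 mm ahead of neutral along the gearbox's +x). The gate lets it cross from left to right only within about 0.035 of neutral. No spring: it stays where it is left. About 4 N at the knob moves it. Starts in second, between -0.26 and -0.15.
- funnel: Loose red plastic funnel standing mouth down, 110 mm across, 125 mm high; origin in the middle of its underside. Bystander.
- rain_cup: Loose aluminium rain gauge cup, 71 mm across, 92 mm high, upright; origin in the middle of its underside. Bystander.
- padlock: Loose steel padlock lying flat, body 45 x 50 x 20 mm, shackle to its +x; origin under the middle of the body. Bystander.

How it is judged:
On the way, in this order (a step that is already met when the one before it is completed fails the run):
1. the lever is out of second, in neutral on the left (value of joint shift between -0.1 and 0.1 rad and value of joint select below 0 rad), for 0.05 s.
2. the lever has crossed in neutral to the right side (value of joint shift between -0.1 and 0.1 rad and value of joint select above 0.06 rad), for 0.02 s.
At the end, for the whole second after the job is handed in: The lever is at rest, fully home in the right-hand front slot: select over 0.14 rad, shift over 0.225 rad (knob within about 6 mm of the forward stop); every bystander within 20 mm of where it stood (value of joint select above 0.14 rad and value of joint shift above 0.225 rad and velocity of joint shift between -0.05 and 0.05 rad/s and distance of each of funnel, rain_cup, padlock from where it was at the start of the episode below 0.02 m); the robot touches nothing.
It fails at once if the lever was run into first (forward past 0.13 rad on the left side) (value of joint shift above 0.13 rad and value of joint select below 0 rad).
It fails at once if the lever was run into fourth (back past -0.13 rad on the right side) (value of joint shift below -0.13 rad and value of joint select above 0 rad).
It fails at once if the lever was pinched: fingers pressed on opposite sides of its knob or rod at once (((contact force between the fingers and shift_c1 above 0.5 N or contact force between the fingers and shift_c5 above 0.5 N) and (contact force between the fingers and shift_c2 above 0.5 N or contact force between the fingers and shift_c6 above 0.5 N)) or ((contact force between the fingers and shift_c3 above 0.5 N or contact force between the fingers and shift_c7 above 0.5 N) and (contact force between the fingers and shift_c4 above 0.5 N or contact force between the fingers and shift_c8 above 0.5 N))).
It fails at once if the lever was shoved with the arm or the gripper's body instead of the fingers (contact force between the arm and select above 3 N).
It fails at once if one of the other things on the shelf was pushed, lifted or carried more than 20 mm (distance of any of funnel, rain_cup, padlock from where it was at the start of the episode above 0.02 m).
It also fails if it takes over 45 s, if anything falls off the work surface, if the arm or the gripper's body presses on something with over 40 N, if the wrist force passes 120 N, or if a joint passes its speed limit or range.

## Working session

There is one attempt and no reset: what is moved stays moved. The work goes in short steps, Python scripts to look and compute and a shell command to move; the robot and the scene stay as the last step left them, time stands still between calls to the robot, and variables do not carry over. Pictures are saved under pics/ and viewed, at most 10 in all, crops included, and the job is handed in when it is done.

```bash
mkdir -p pics; ls
cat > h.py <<'E'
import numpy as np, cv2
from workcell import monitor, viewer, job
from scipy.spatial.transform import Rotation as Ro
def pose():
    s=monitor.observe(); q=s["eef_rot"]
    return s, np.array(s["eef_pos"]), Ro.from_quat([q[1],q[2],q[3],q[0]])
def snap(c,f):
    im=viewer.camera(c); cv2.imwrite(f"pics/{f}.png",im[:,:,::-1]); return im
def proj(c,X):
    k=viewer.calibration(c); f=240/np.tan(np.radians(k["vfov"])/2); p=np.array(k["R"])@X+np.array(k["t"]); return [k["cx"]+f*p[0]/p[2],k["cy"]+f*p[1]/p[2]]
E
python3 - <<'E'
from h import *
np.set_printoptions(precision=3,suppress=True)
s,p,R=pose(); print(p,R.as_matrix(),s["opening"],s["time_s"])
for c in ["scene","top"]:
    snap(c,c+"0")
    for n in ["gearbox","gate","knob","funnel","rain_cup","padlock"]:
        print(c,n,[(np.round(d["point"],3),round(d["conf"],2)) for d in viewer.tip_of(c,n)[:2]])
E
```

```text
pics
[ 0.296 -0.606  0.238] [[ 0.898  0.439 -0.001]
 [ 0.439 -0.898  0.002]
 [-0.    -0.002 -1.   ]] 0.08697196794135507 0.0
scene gearbox [(array([ 0.509, -0.01 ,  0.001]), 0.61)]
scene gate [(array([ 0.503, -0.008,  0.169]), 0.6)]
scene knob [(array([0.474, 0.021, 0.252]), 0.95)]
scene funnel [(array([ 0.46 , -0.249, -0.002]), 0.75)]
scene rain_cup [(array([0.441, 0.246, 0.005]), 0.76)]
scene padlock [(array([ 0.572,  0.141, -0.   ]), 0.82)]
top gearbox [(array([ 0.507, -0.003, -0.   ]), 0.89)]
top gate [(array([ 0.502, -0.007,  0.164]), 0.59)]
top knob [(array([0.469, 0.02 , 0.258]), 0.65)]
top funnel [(array([ 0.456, -0.248,  0.004]), 0.74)]
top rain_cup [(array([ 0.447,  0.242, -0.001]), 0.56)]
top padlock [(array([ 0.572,  0.145, -0.   ]), 0.92)]
```

View pics/top0.png

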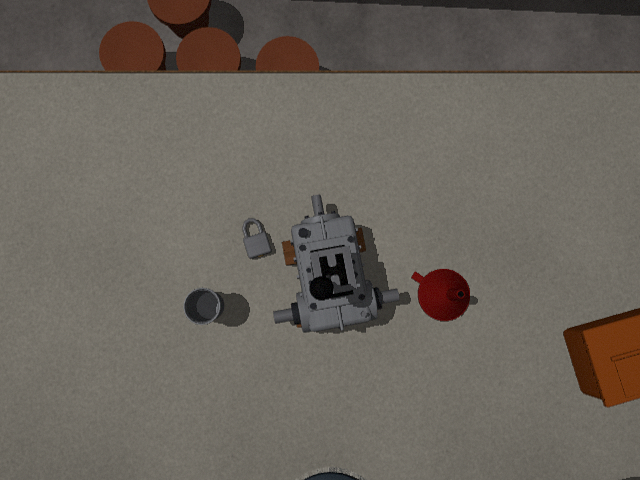

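View pics/scene0.png

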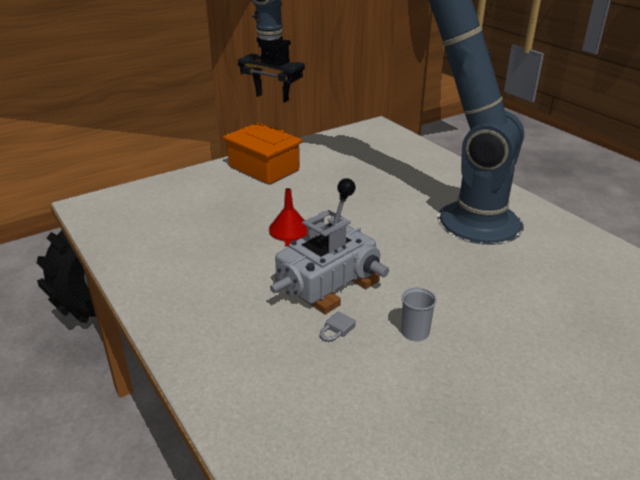

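The top view shows the gearbox at around (332,270), turned about 10° left: its axle ends are at (278,317) and (405,296). The knob is at (321,288), the cup at (203,306), the padlock at (256,240) and the funnel at (444,295). The scene view shows nothing near the knob at its height.

```bash
cat >> h.py <<'E'
def ray(c,u,v,z):
    k=viewer.calibration(c); f=240/np.tan(np.radians(k["vfov"])/2); R=np.array(k["R"]); t=np.array(k["t"])
    C=-R.T@t; d=R.T@np.array([(u-k["cx"])/f,(v-k["cy"])/f,1]); return C+d*(z-C[2])/d[2]
def knob(c="top",z=.256,take=True):
    if take: viewer.camera(c)
    o=viewer.outline_of(c,"knob")[0]["pixels"]
    return o
E
python3 - <<'E'
from h import *
im=cv2.imread("pics/top0.png"); 
cv2.imwrite("pics/c0.png",cv2.resize(im[180:345,260:420],None,fx=3.6,fy=3.6,interpolation=cv2.INTER_CUBIC))
a=ray("top",278,317,.08);b=ray("top",405,296,.08);d=b-a;print(a,b,np.degrees(np.arctan2(d[0],-d[1])), (a+b)/2)
print(ray("top",321,288,.256))
print(viewer.calibration("wrist"))
E
python3 -m creep '{"twist":[[0,0,0.09],[0,0,0.09],[0,0,0.09],[0,0,0],[0,0,0],[0,0,0],[0,0,0],[0,0,0],[0,0,0],[0,0,0]],"xyz":[[0,0,-5],[0,0,-5],[0,0,-4],[13,-32,0],[13,-32,0],[13,-32,0],[13,-32,0],[13,-32,0],[13,-32,0],[13,-32,0]],"jaw":[0,0,0,0,0,0,0,0,0,0]}' 20
```

```text
[0.41965024 0.0981418  0.08      ] [ 0.4569113  -0.14993038  0.08      ] 8.542113662549122 [ 0.43828077 -0.02589429  0.08      ]
[0.471011   0.02088042 0.256     ]
{'vfov': 59.05624475445185, 'cx': 328.54813990707834, 'cy': 246.19613447239718, 'R': array([[ 4.38656147e-01, -8.98654890e-01,  4.16213921e-04],
       [-8.62000172e-01, -4.20633036e-01,  2.82884345e-01],
       [-2.54040327e-01, -1.24447733e-01, -9.59153937e-01]]), 't': array([-0.67517926, -0.03343942,  0.39070499])}
time_s: 1.53
eef_pos: [0.345, -0.3678, 0.2538]
eef_rot: [0.0, 0.996, 0.092, 0.0]
wrist_force: [0.9, 0.5, 0.6]
opening: 0.0281
gripper_force: 0.0
```

View pics/c0.png

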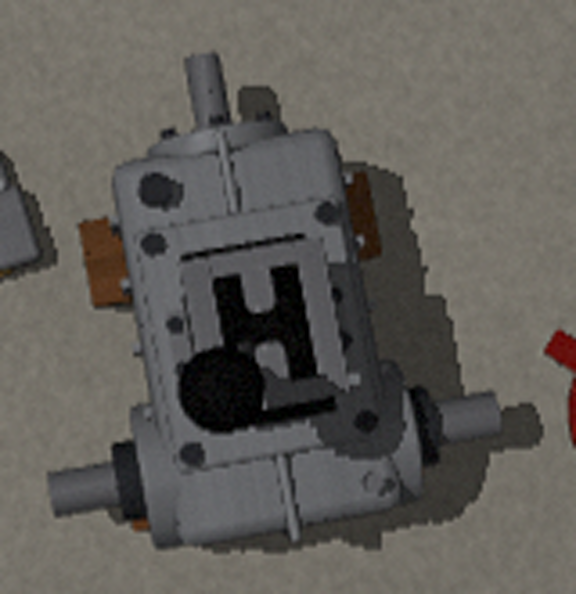

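The crop shows the H centre at about (265,327), which is full-picture (333.6,270.8). The knob is at crop (222,390), and the slots are turned about 10° left.

```bash
python3 -m creep '{"twist":[[0,0,0],[0,0,0],[0,0,0],[0,0,0],[0,0,0],[0,0,0],[0,0,0],[0,0,0],[0,0,0],[0,0,0]],"xyz":[[13,-32,0],[13,-32,0],[15,-36,0],[15,-36,0],[17,-40,0],[17,-40,0],[17,-40,0],[17,-40,0],[17,-40,0],[12,-24,0]],"jaw":[0,0,0,0,0,0,0,0,0,0]}' 20
python3 - <<'E'
from h import *
s,p,R=pose(); print(p,s["wrist_force"],s["opening"]); M=R.as_matrix()
g=ray("top",333.6,270.8,.1675); k=ray("top",321.7,288.3,.256); print("gate",g,"knob",k)
G=np.array([np.cos(.17),np.sin(.17),0]);L=np.array([-G[1],G[0],0])
for n,q in (("knob",k),("tcp",p)): print(n,(q-g)@G,(q-g)@L)
print("tool x yaw",np.arctan2(M[1,0],M[0,0]))
snap("wrist","w1")
E
```

```text
time_s: 2.37
eef_pos: [0.4273, 0.0081, 0.2543]
eef_rot: [-0.0, 0.996, 0.094, 0.001]
wrist_force: [-0.4, 0.7, 0.2]
opening: 0.0003
gripper_force: 0.0
[0.42730951 0.00805185 0.25425269] [-0.40169643  0.72751673  0.2279433 ] 0.00031034876535561103
gate [ 0.50323074 -0.00550201  0.1675    ] knob [0.47051234 0.01975076 0.256     ]
knob -0.027974435192123823 0.03042411864928084
tcp -0.07253373919252391 0.026203016133402705
tool x yaw 0.18925050796985884
```

View pics/w1.png

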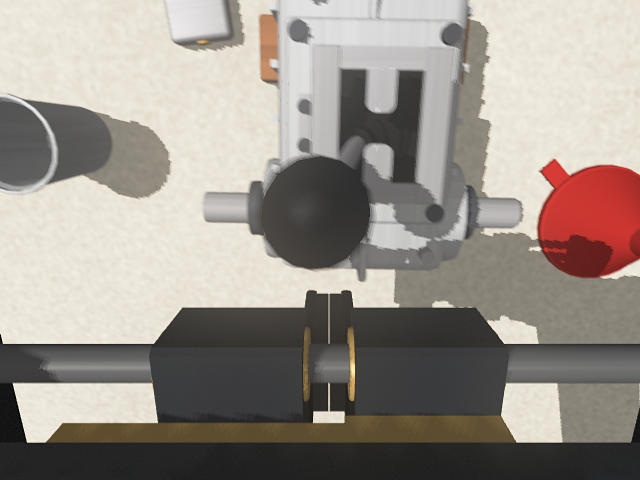

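The wrist view shows the knob at (316,212), the H centre near (380,128) and the closed fingertips at (329,300), directly behind the knob. The slots run almost vertically, so the tool is aligned with the gearbox. I'll push forward gently, stopping short of neutral.

```bash
python3 -m creep '{"twist":[[0,0,-0.01],[0,0,0],[0,0,0],[0,0,0],[0,0,0],[0,0,0],[0,0,0],[0,0,0],[0,0,0],[0,0,0]],"xyz":[[0,-5,0],[5,0,0],[5,0,0],[4,0,0],[4,0,0],[4,0,0],[4,0,0],[4,0,0],[4,0,0],[0,0,0]],"jaw":[0,0,0,0,0,0,0,0,0,0]}' 20
cat >> h.py <<'E'
g=np.array([.5032,-.0055,.1675]); yaw=.175
G=np.array([np.cos(yaw),np.sin(yaw),0]);L=np.array([-G[1],G[0],0])
def report(c="wrist"):
    s,p,R=pose(); print("t",s["time_s"],"tcp",p,"F",s["wrist_force"],"gx,gy",(p-g)@G*1e3,(p-g)@L*1e3)
    viewer.camera(c)
    o=viewer.outline_of(c,"knob")
    if o:
        m=o[0]["pixels"].astype(np.uint8); cs,_=cv2.findContours(m,0,1); ct=max(cs,key=cv2.contourArea); (u,v),r=cv2.minEnclosingCircle(ct)
        q=ray(c,u,v,.259); print("circle",u,v,r,"knob gx,gy",(q-g)@G*1e3,(q-g)@L*1e3)
    print([(((np.array(d["point"])-g)@G*1e3).round(1),((np.array(d["point"])-g)@L*1e3).round(1),d["conf"]) for d in viewer.tip_of(c,"knob")[:1]])
E
python3 - <<'E'
from h import *
print("gate wrist",ray("wrist",380,128,.1675)) 
report(); snap("wrist","w2")
E
```

```text
time_s: 3.25
eef_pos: [0.4592, 0.0148, 0.2533]
eef_rot: [-0.0, 0.995, 0.097, -0.001]
wrist_force: [-5.0, -1.2, 3.0]
opening: 0.0004
gripper_force: 2.1
gate wrist [0.53733587 0.00266894 0.1675    ]
t 3.25 tcp [0.4591957  0.0148095  0.25325191] F [-5.047766   -1.21640711  3.02604735] gx,gy -39.79615170418888 27.660807419282897
circle 340.5 229.5 99.10862731933594 knob gx,gy 2.9092011827516755 24.48632968456654
[(np.float64(-10.1), np.float64(29.1), 0.92)]
```

View pics/w2.png

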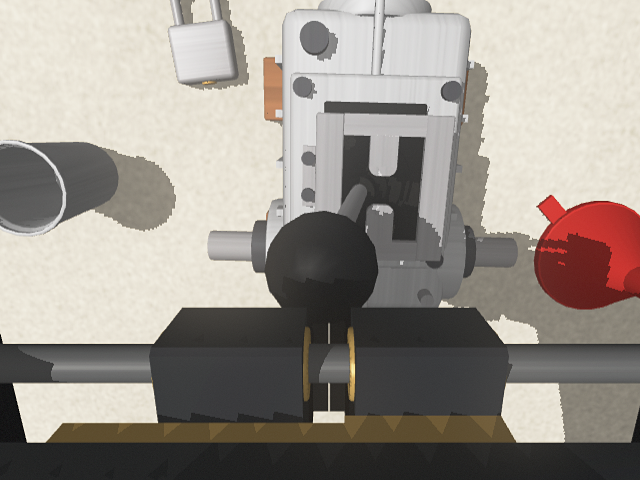

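The fingertips are now touching the knob, which is at (321,266). The H centre is at (382,191), and the rod is in the left slot just short of the neutral channel.

Run:
```python
from h import *
a=ray("wrist",382,191,.1675);k=ray("wrist",321,266,.258)
print("gate",a,"rel knob",(k-a)@G*1e3,(k-a)@L*1e3,"tcp rel",(pose()[1]-a)@G*1e3)
c=ray("wrist",409,138,.1675)-ray("wrist",404,240,.1675);print("slot yaw",np.arctan2(c[1],c[0]))
```

```text
gate [ 0.50517773 -0.0058831   0.1675    ] rel knob -12.458630345473416 31.66802082382198 tcp rel -41.83445143786575
slot yaw 0.19701775172011085
```

```bash
python3 -m creep '{"twist":[[0,0,0],[0,0,0],[0,0,0],[0,0,0],[0,0,0]],"xyz":[[3,0,0],[3,0,0],[3,0,0],[2,0,0],[0,0,0]],"jaw":[0,0,0,0,0]}' 20
python3 - <<'E'
from h import *
report(); snap("wrist","w3")
E
```

```text
time_s: 3.87
eef_pos: [0.4709, 0.0175, 0.2536]
eef_rot: [-0.0, 0.995, 0.097, 0.0]
wrist_force: [-5.1, -0.3, 3.6]
opening: 0.0006
gripper_force: 2.0
t 3.8667 tcp [0.47085014 0.01747616 0.25363529] F [-5.07706698 -0.28266778  3.60479532] gx,gy -27.855433084467972 28.25760786036728
circle 340.5 237.0 91.11129760742188 knob gx,gy 12.024857965534293 24.963353598001305
[]
```

View pics/w3.png

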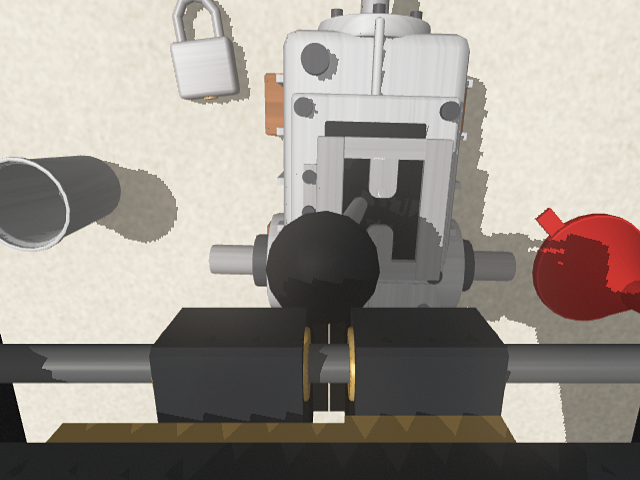

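The knob is at (323,267), level with the neutral channel at about y=210, so by geometry it is within about 2 mm of neutral. Next I'll go round to its left side.

```bash
sed -i 's/yaw=.175/yaw=.19/; s/g=np.array(\[.5032/g=np.array([.5045/' h.py
python3 -m creep '{"twist":[[0,0,0],[0,0,0],[0,0,0],[0,0,0],[0,0,0],[0,0,0],[0,0,0],[0,0,0],[0,0,0]],"xyz":[[-8,0,0],[-8,0,0],[0,-18,0],[0,-18,0],[0,-14,0],[15,0,0],[15,0,0],[15,0,0],[0,0,0]],"jaw":[0,0,0,0,0,0,0,0,0]}' 20
python3 - <<'E'
from h import *
report("top"); snap("wrist","w4")
im=cv2.imread("pics/w4.png"); print(im.shape)
E
```

```text
time_s: 4.82
eef_pos: [0.4914, 0.0724, 0.2538]
eef_rot: [-0.001, 0.995, 0.097, 0.002]
wrist_force: [0.5, -0.2, -0.0]
opening: 0.0004
gripper_force: 0.0
t 4.8167 tcp [0.49140202 0.0724349  0.25379805] F [ 0.49522658 -0.23971819 -0.03022   ] gx,gy 1.8564320113003778 79.00607457609782
[]
(480, 640, 3)
```

View pics/w4.png

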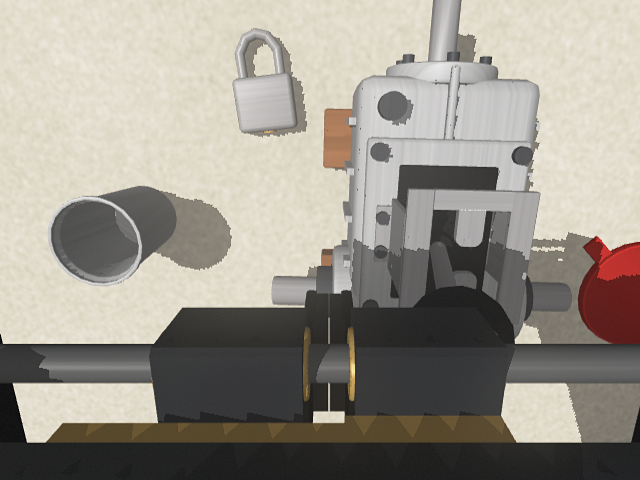

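The closed fingers are left of the knob with a gap of about 20 mm, and the rod is level with the neutral channel. Now I'll push right, slowly.

```bash
python3 -m creep '{"twist":[[0,0,0],[0,0,0],[0,0,0],[0,0,0],[0,0,0],[0,0,0],[0,0,0],[0,0,0],[0,0,0],[0,0,0]],"xyz":[[0,6,0],[0,6,0],[0,4,0],[0,4,0],[0,4,0],[0,4,0],[0,4,0],[0,4,0],[0,4,0],[0,0,0]],"jaw":[0,0,0,0,0,0,0,0,0,0]}' 20
python3 - <<'E'
from h import *
report("top")
E
```

```text
time_s: 5.85
eef_pos: [0.4973, 0.0317, 0.2535]
eef_rot: [0.0, 0.995, 0.097, 0.0]
wrist_force: [0.6, 3.1, 3.5]
opening: 0.0005
gripper_force: 1.8
t 5.85 tcp [0.49725697 0.03169772 0.25354069] F [0.55610685 3.1423411  3.54703166] gx,gy -0.0875662920840628 37.89622790272927
[]
```

```bash
python3 -m creep '{"twist":[[0,0,0],[0,0,0],[0,0,0],[0,0,0],[0,0,0],[0,0,0],[0,0,0],[0,0,0],[0,0,0],[0,0,0]],"xyz":[[0,4,0],[0,4,0],[0,4,0],[0,4,0],[0,4,0],[0,4,0],[0,4,0],[0,4,0],[0,2,0],[0,0,0]],"jaw":[0,0,0,0,0,0,0,0,0,0]}' 20
python3 - <<'E'
from h import *
report("top"); snap("wrist","w5")
E
```

```text
time_s: 6.83
eef_pos: [0.5034, -0.0015, 0.2533]
eef_rot: [0.0, 0.995, 0.097, -0.0]
wrist_force: [-1.2, 2.0, 2.5]
opening: 0.0004
gripper_force: 1.0
t 6.8333 tcp [ 0.50340135 -0.00153072  0.25331667] F [-1.19940366  2.04651216  2.51270219] gx,gy -0.32924238155715285 4.105344056836538
[]
```

View pics/w5.png

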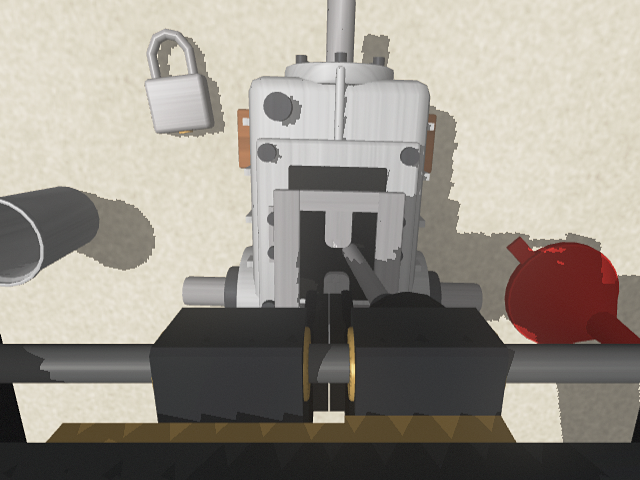

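The rod now leans right and the knob is at about x=415, still short of the right-hand end. I'll push on until the force rises.

```bash
python3 -m creep '{"twist":[[0,0,0],[0,0,0],[0,0,0]],"xyz":[[0,2,0],[0,2,0],[0,0,0]],"jaw":[0,0,0]}' 20; python3 -m creep '{"twist":[[0,0,0],[0,0,0]],"xyz":[[0,2,0],[0,0,0]],"jaw":[0,0]}' 20
```

```text
time_s: 7.28
eef_pos: [0.504, -0.0047, 0.2532]
eef_rot: [-0.0, 0.995, 0.097, -0.0]
wrist_force: [-0.5, 1.9, -0.2]
opening: 0.0005
gripper_force: 1.0
time_s: 7.45
eef_pos: [0.5044, -0.0067, 0.2532]
eef_rot: [-0.0, 0.995, 0.097, -0.0]
wrist_force: [-0.6, 2.2, -0.9]
opening: 0.0003
gripper_force: 1.0
```

```bash
python3 -m creep '{"twist":[[0,0,0],[0,0,0]],"xyz":[[0,2,0],[0,0,0]],"jaw":[0,0]}' 20; python3 -m creep '{"twist":[[0,0,0],[0,0,0]],"xyz":[[0,2,0],[0,0,0]],"jaw":[0,0]}' 20
```

```text
time_s: 7.62
eef_pos: [0.5049, -0.0088, 0.2533]
eef_rot: [0.0, 0.995, 0.097, -0.0]
wrist_force: [-0.3, 1.3, -1.2]
opening: 0.0004
gripper_force: 1.0
time_s: 7.78
eef_pos: [0.5053, -0.0103, 0.2534]
eef_rot: [-0.0, 0.995, 0.097, -0.0]
wrist_force: [-0.4, 3.2, -1.4]
opening: 0.0003
gripper_force: 1.5
```

```bash
python3 -m creep '{"twist":[[0,0,0],[0,0,0]],"xyz":[[0,2,0],[0,0,0]],"jaw":[0,0]}' 20
python3 - <<'E'
from h import *
report("top")
E
```

```text
time_s: 7.95
eef_pos: [0.5056, -0.012, 0.2533]
eef_rot: [-0.0, 0.995, 0.097, -0.0]
wrist_force: [-1.5, 4.4, -0.8]
opening: 0.0003
gripper_force: 2.1
t 7.95 tcp [ 0.50558785 -0.0119532   0.25334597] F [-1.46091674  4.39509035 -0.77899547] gx,gy -0.15047413916413913 -6.5425240914594704
[]
```

The force is rising, so the lever is at the right-hand side. Next I'll back off, go round behind the knob and look.

```bash
python3 -m creep '{"twist":[[0,0,0],[0,0,0],[0,0,0],[0,0,0],[0,0,0],[0,0,0],[0,0,0]],"xyz":[[0,-8,0],[-14,0,0],[-15,0,0],[-15,0,0],[0,17,0],[0,17,0],[0,0,0]],"jaw":[0,0,0,0,0,0,0]}' 20
python3 - <<'E'
from h import *
report("wrist"); snap("wrist","w6")
E
```

```text
time_s: 8.68
eef_pos: [0.4686, -0.0508, 0.2543]
eef_rot: [0.002, 0.996, 0.094, 0.001]
wrist_force: [1.0, -0.4, -0.5]
opening: 0.0006
gripper_force: 0.0
t 8.6833 tcp [ 0.46859942 -0.05081734  0.25429156] F [ 0.98282203 -0.40747202 -0.53452275] gx,gy -43.81310831572145 -37.72167019750649
circle 297.5 209.0 83.95990753173828 knob gx,gy 6.105318037823653 -23.53965252227683
[(np.float64(-4.6), np.float64(-31.5), 0.9)]
```

View pics/w6.png

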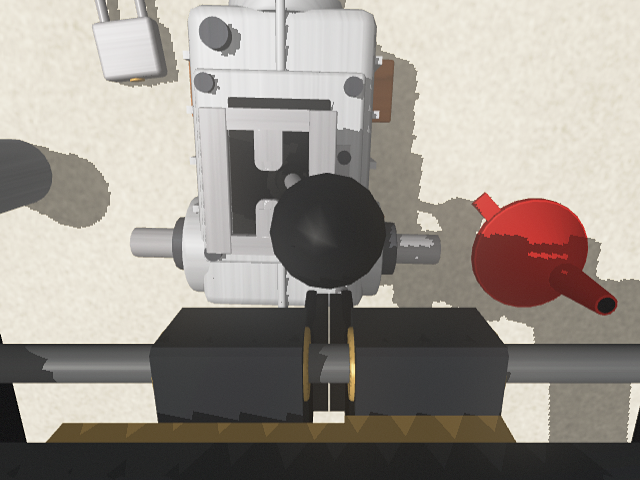

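The knob is at (328,231), straight ahead of the fingertips at x=329, and the rod is over the right slot. Now I'll push forward.

```bash
python3 -m creep '{"twist":[[0,0,0],[0,0,0],[0,0,0],[0,0,0],[0,0,0],[0,0,0],[0,0,0],[0,0,0],[0,0,0],[0,0,0]],"xyz":[[4,0,0],[4,0,0],[4,0,0],[4,0,0],[4,0,0],[4,0,0],[4,0,0],[4,0,0],[4,0,0],[0,0,0]],"jaw":[0,0,0,0,0,0,0,0,0,0]}' 20
python3 - <<'E'
from h import *
report("wrist")
E
```

```text
time_s: 9.72
eef_pos: [0.5038, -0.0393, 0.2535]
eef_rot: [-0.0, 0.995, 0.097, 0.0]
wrist_force: [-2.8, -2.2, 2.2]
opening: 0.0005
gripper_force: 1.8
t 9.7167 tcp [ 0.50379856 -0.03928842  0.25352536] F [-2.82115167 -2.20686981  2.23392319] gx,gy -7.070060428781467 -33.04790211332685
circle 311.0624084472656 252.42181396484375 79.33647918701172 knob gx,gy 27.029614305689023 -26.86007088684995
[(np.float64(21.2), np.float64(-32.0), 0.75)]
```

```bash
python3 -m creep '{"twist":[[0,0,0],[0,0,0],[0,0,0],[0,0,0],[0,0,0],[0,0,0],[0,0,0]],"xyz":[[4,0,0],[4,0,0],[4,0,0],[4,0,0],[3,0,0],[2,0,0],[0,0,0]],"jaw":[0,0,0,0,0,0,0]}' 20;  python3 -m creep '{"twist":[[0,0,0],[0,0,0]],"xyz":[[2,0,0],[0,0,0]],"jaw":[0,0]}' 20; python3 -m creep '{"twist":[[0,0,0],[0,0,0]],"xyz":[[2,0,0],[0,0,0]],"jaw":[0,0]}' 20
```

```text
time_s: 10.45
eef_pos: [0.5234, -0.0351, 0.2527]
eef_rot: [-0.0, 0.995, 0.097, -0.001]
wrist_force: [-4.4, -1.1, -3.0]
opening: 0.0005
gripper_force: 1.9
time_s: 10.62
eef_pos: [0.5254, -0.0347, 0.2531]
eef_rot: [-0.0, 0.995, 0.097, -0.0]
wrist_force: [-3.7, -0.8, -3.1]
opening: 0.0003
gripper_force: 2.2
time_s: 10.78
eef_pos: [0.5276, -0.0343, 0.2534]
eef_rot: [-0.0, 0.995, 0.097, -0.0]
wrist_force: [-3.7, -0.9, -3.7]
opening: 0.0003
gripper_force: 2.2
```

```bash
for i in 1; do python3 -m creep '{"twist":[[0,0,0],[0,0,0],[0,0,0]],"xyz":[[2,0,0],[1,0,0],[0,0,0]],"jaw":[0,0,0]}' 20; python3 -m creep '{"twist":[[0,0,0],[0,0,0],[0,0,0]],"xyz":[[2,0,0],[0,0,0],[0,0,0]],"jaw":[0,0,0]}' 20; done
```

```text
time_s: 11.03
eef_pos: [0.5301, -0.034, 0.2533]
eef_rot: [-0.0, 0.995, 0.097, -0.001]
wrist_force: [-5.4, -0.3, -2.1]
opening: 0.0005
gripper_force: 2.9
time_s: 11.28
eef_pos: [0.5314, -0.0337, 0.2531]
eef_rot: [0.0, 0.995, 0.097, -0.001]
wrist_force: [-6.6, -1.4, -2.9]
opening: 0.0004
gripper_force: 3.4
```

Progress is dropping and the force is climbing, so the lever is close to the stop. I'll press a little more.

```bash
python3 -m creep '{"twist":[[0,0,0],[0,0,0],[0,0,0]],"xyz":[[2,0,0],[1,0,0],[0,0,0]],"jaw":[0,0,0]}' 20; python3 -m creep '{"twist":[[0,0,0],[0,0,0],[0,0,0]],"xyz":[[3,0,0],[0,0,0],[0,0,0]],"jaw":[0,0,0]}' 20
```

```text
time_s: 11.53
eef_pos: [0.5335, -0.0333, 0.2527]
eef_rot: [0.0, 0.995, 0.097, -0.003]
wrist_force: [-8.4, -0.8, -3.8]
opening: 0.0005
gripper_force: 4.3
time_s: 11.78
eef_pos: [0.5355, -0.0329, 0.2523]
eef_rot: [0.0, 0.995, 0.097, -0.004]
wrist_force: [-10.0, -1.6, -3.5]
opening: 0.0006
gripper_force: 5.1
```

```bash
python3 -m creep '{"twist":[[0,0,0],[0,0,0],[0,0,0],[0,0,0]],"xyz":[[3,0,0],[3,0,0],[0,0,0],[0,0,0]],"jaw":[0,0,0,0]}' 20; python3 -m creep '{"twist":[[0,0,0],[0,0,0],[0,0,0],[0,0,0],[0,0,0],[0,0,0]],"xyz":[[-10,0,0],[-15,0,0],[-20,0,0],[-20,0,0],[-10,0,0],[0,0,0]],"jaw":[0,0,0,0,0,0]}' 20
python3 - <<'E'
from h import *
report("wrist"); snap("wrist","w7")
E
```

```text
time_s: 12.12
eef_pos: [0.5396, -0.0321, 0.2515]
eef_rot: [0.0, 0.995, 0.097, -0.006]
wrist_force: [-13.8, -2.0, -3.2]
opening: 0.0002
gripper_force: 6.8
time_s: 12.62
eef_pos: [0.471, -0.0461, 0.2549]
eef_rot: [0.001, 0.995, 0.097, 0.002]
wrist_force: [-0.4, 0.3, -0.1]
opening: 0.0003
gripper_force: 0.0
t 12.6167 tcp [ 0.47098408 -0.0460952   0.25492876] F [-0.44777211  0.32474114 -0.0863664 ] gx,gy -40.5795359088142 -33.534877121567916
circle 304.0399475097656 116.79650115966797 98.68585968017578 knob gx,gy 40.296636208450394 -25.184367731522308
[(np.float64(49.0), np.float64(-30.7), 0.9)]
```

View pics/w7.png

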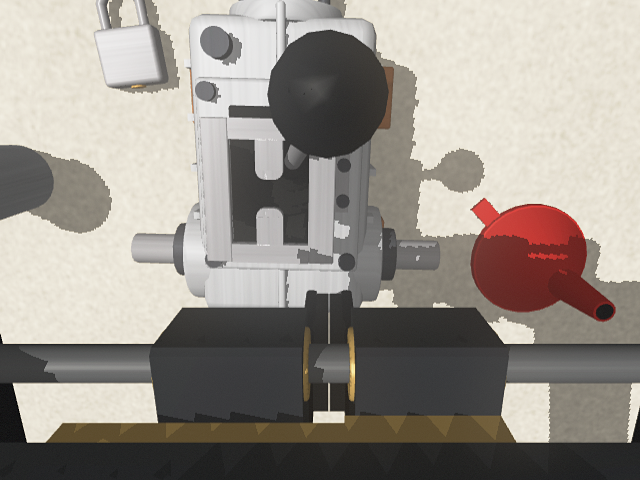

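The knob is at (328,93), about 49 mm ahead of the gate centre and 31 mm to its right. That puts it against the forward stop in the right-hand slot. The fingers are clear and the bystanders look undisturbed.

```bash
python3 -c "
from workcell import job
print(job.hand_in())"
```

```text
the job is handed in; nothing more can be done
None
```

I pushed the lever from second through neutral into third and handed the job in. The last measurement put the knob at the forward stop on the right, with the robot clear of everything; the hand-in gave no verdict.

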